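# Spin-check a grinding wheel and stop it on its mark

### The job

Flick the brass stud so that the grinding wheel spins on its own, and let it run untouched for at least two seconds; then, as the red mark comes round to the yellow pointer, brake the wheel with a fingertip on its flat top face so that it stops with the mark at the pointer, and finish while still holding the fingertip there with a light push. Touch the top face only while the mark is near the pointer (within an eighth of a turn), and the stud only while it is not. Lift nothing, and leave the tin, the jar and the whetstone where they are.

Things in the scene. Friction and masses are not known exactly. Their poses are not given: they have to be found in the camera images.
- stand: green cast-iron checking stand, fixed; origin on the bench top under the wheel's axis, x axis from there towards the pointer. Foot 180 x 150 mm, 22 mm high. A post (20 x 24 mm, centred 160 mm out along x, 125 mm high) carries the yellow pointer: 12 mm wide, 7 mm thick, reaching from 111 to 157 mm from the axis, top 130.5 mm above the bench.
- wheel_center (a point): on the upright axis of the grey grinding wheel, at the height of its flat top face, 130 mm above the bench. The wheel lies flat, 205 mm diameter, 25 mm thick. Around the axis: a blue label (radius 42 mm, flush), a steel flange (radius 28 mm, 8 mm above the face), a nut (radius 12 mm, 21 mm above the face).
- stud_top (a point): top centre of the upright brass stud by which the wheel is flicked: diameter 18 mm, it stands 30 mm above the wheel's face, 50 mm from the axis, exactly opposite the red mark.
- mark (a point): middle of the red painted mark on the wheel's face (flush stripe 36 mm long radially, 14 mm wide), 85 mm from the axis.
- pointer_spot (a point): the fixed point 85 mm from the axis, at the height of the wheel's face, in line with the yellow pointer: where the middle of the mark has to stop.
- rotor (a joint): turn of the wheel in rad, counter-clockwise seen from above, adding up over turns; 0 or any whole turn = mark at the pointer. It may be spun either way. Inertia about 0.01 kg m2 (varies by a quarter), light bearing: from 2 rad/s it coasts well over 10 s, losing at first about 0.2 rad/s each second. The face is rubber-bonded abrasive: some newtons stop it within a few degrees.
- tin: bystander: loose yellow tin, 60 mm diameter, 85 mm high, origin at the centre of its underside, on the bench beside the stand
- jar: bystander: loose amber jar with a dark cap, 52 mm diameter, 90 mm high, origin at the centre of its underside, on the bench beside the stand
- stone: bystander: loose brown whetstone, 90 x 36 x 22 mm, origin at the centre of its underside, lying on the bench near the pointer's post

How it is judged (in metres and radians):
On the way:
1. the wheel spins on its own, faster than 0.5 rad/s and untouched by the robot, for two seconds (contact force between each of rotor_c0, rotor_c1 and the arm below 0.05 N and contact force between each of rotor_c0, rotor_c1 and the fingers below 0.05 N and (velocity of joint rotor above 0.5 rad/s or velocity of joint rotor below -0.5 rad/s)), for 1.9 s.
At the end, for the whole second after the job is handed in: The wheel stands still with the middle of its red mark within 20 mm of the spot in line with the pointer, a fingertip still presses on its top face with 0.5 to 40 N, and tin, jar and whetstone are within 30 mm of where they were (distance between mark and pointer_spot below 0.02 m and velocity of joint rotor between -0.05 and 0.05 rad/s and contact force between rotor_c0 and the fingers between 0.5 and 40 N and distance of each of tin, jar, stone from where it was at the start of the episode below 0.03 m); the arm keeps its last pose, push and grip.
It fails at once if the wheel's face is touched (more than 2 N) while the mark is clearly more than an eighth of a turn from the pointer (contact force between rotor_c0 and the fingers above 2 N and distance between mark and pointer_spot above 0.075 m).
It fails at once if the stud is pushed (more than 2 N) while the mark is clearly within an eighth of a turn of the pointer (contact force between rotor_c1 and the fingers above 2 N and distance between mark and pointer_spot below 0.055 m).
It fails at once if tin, jar or stone is knocked over, shoved more than 30 mm or lifted (distance of any of tin, jar, stone from where it was at the start of the episode above 0.03 m or angle between any of tin, jar's own z axis and vertical above 0.5 rad).
It also fails if it takes over 42 s, if anything falls off the work surface, if the arm or the gripper's body presses on something with over 40 N, if the wrist force passes 120 N, or if a joint passes its speed limit or range.

### The arm

A 7-joint arm with a two-finger parallel gripper is mounted at the origin on the work surface. World frame = base frame: x ahead of the robot, y to its left, z up, the work surface at z = 0. Lengths are in mm, angles in rad, forces in N, time in s.
With the tool pointing down it reaches from about 400 to 875 mm from the base axis. Payload 19.3 kg.
Tool frame: the origin (TCP) lies at the very end of the fingers, on their centre line; the grasp point (between the pads) lies 19 mm behind it (grip_point_offset is the z of the grasp point in the tool frame, in mm); z points along the fingers, y is the line along which they close (so a half turn about z gives the same grasp; the last joint's range is limited). The gripper opens to 85 mm and grips with 20 to 120 N. Pads are 22 mm wide; open, the fingers measure 114 mm over their backs; the gripper's body (76 mm by 85 mm) begins 54 mm behind the grasp point. The pads swing forward as they close: fully open they stand 13 mm farther back than shut.
Start: joints at [1.201, 0.521, -0.036, 1.599, 0.021, 1.021, -0.113], TCP at [184.552, -597.122, 198.691] pointing down, gripper open.
Joint ranges: [-2.91, 2.91], [-0.3, 2.13], [-1.5, 1.42], [0.17, 2.43], [-1.26, 4.41], [0.16, 1.93], [-2.52, 2.52]. Speed limits (rad/s): [1.89, 1.89, 2.39, 2.39, 3.01, 3.01, 3.01].

### API

Orientations are given as a 3x3 rotation matrix whose columns are the frame's x, y, z axes.
In Python, from workcell import movep, movel, goto_joints, open_gripper, clamp, wait, inverse_kinematics, read_state, camera, PlanningError, finish_job, grip_point_offset gives the robot as it stands. Calls block until the motion is done:
- movep(position, orientation): joint-space move of the TCP to a pose.
- movel(position, frame=None, max_speed=150, guard=None): straight line of the TCP; frame=None keeps the orientation; max_speed is the mean speed in mm/s. With guard (N) it stops when the force on the tool has changed by that much, and returns True; else False.
- goto_joints(angles): joint-space move.
- open_gripper() and clamp(): open the fingers fully, or close them until they stop; the grip force is fixed at half the most.
- wait(seconds).
- inverse_kinematics(position, orientation): joint angles nearest the present ones, or None.
- read_state(): the state.
- camera(name): name is "scene" or "top" or "wrist"; returns a dict with "image" (400x640x3 uint8, blue, green, red), "range_z" (400x640 float32, mm along the optical axis (not along the pixel's ray), 0 where there is no reading), "fx", "fy", "cx", "cy" (pixels), "dist_coeffs" ([k1, k2, p1, p2, k3] as OpenCV has them; the pictures are not rectified), "cam_to_world" (4x4, takes a point from camera to world coordinates). Camera axes: x right, y up, looking along -z (the intrinsics and any distortion apply to the point x, -y, -z); pixel columns grow to the right and rows downward; lengths in mm; the calibration is good to about 2 mm. A picture is of the moment at which its call begins.
A pose or a line that the arm cannot do raises PlanningError and nothing moves.
- finish_job(): hands the job in, once; it reports no verdict.
The state is a dict: "time": time; "qpos": joint angles; "qvel": joint speeds; "joint_efforts": joint torques, N m; "eef_pos": TCP position; "tool_rot": TCP orientation; "ft_force": force on the tool from outside, world axes, zero at the start; "torque": the same for the moment, N m; "finger_gap": finger opening in mm.
Only numpy, scipy, OpenCV 4.12 (cv2) and the standard library are available. Lean on these libraries where they do the work, as an engineer would, in place of code of your own. Each camera call takes 0.05 s, during which the arm holds its last target. There are 200 camera calls.

## Working session

There is one attempt and no reset: what is moved stays moved. The work goes in short steps, each a Python script; the robot and the scene stay as the last script left them, time stands still between calls to the robot, and variables do not carry over. Pictures are saved under pics/ and viewed, on a budget of 10 in all, crops included, one or two more only if the job needs it, and the job is handed in when it is done.

```bash
ls; mkdir -p pics; python3 - <<'E'
from workcell import *
import cv2
for n in ("scene","top"):
    c=camera(n); cv2.imwrite(f"pics/{n}0.png",c["image"]); print(n,c["fx"],c["cx"],c["cy"],c["dist_coeffs"],c["cam_to_world"])
print(read_state())
E
```

```text
pics
scene 445.5563393072604 319.72182953478347 198.91492474452207 [0.0060564 0.        0.        0.        0.       ] [[-3.55701710e-01 -6.07541074e-01  7.10190212e-01  1.34007168e+03]
 [ 9.34546027e-01 -2.39343753e-01  2.63321651e-01  3.07121730e+02]
 [ 1.00008715e-02  7.57369402e-01  6.52910079e-01  8.33877894e+02]
 [ 0.00000000e+00  0.00000000e+00  0.00000000e+00  1.00000000e+00]]
top 396.65768875147586 316.159389114374 199.29469289793806 [-0.06759542  0.          0.          0.          0.        ] [[ 2.53101388e-02  9.85096595e-01 -1.70129640e-01  4.47027140e+02]
 [-9.99295110e-01  2.02114445e-02 -3.16351268e-02  1.40160263e+01]
 [-2.77250900e-02  1.70810407e-01  9.84913765e-01  9.03410686e+02]
 [ 0.00000000e+00  0.00000000e+00  0.00000000e+00  1.00000000e+00]]
{'time': 0.1, 'qpos': array([ 1.20079343,  0.52191977, -0.03633776,  1.5999409 ,  0.02120201,
        1.02108566, -0.11281856]), 'qvel': array([-9.47188068e-04, -1.11888066e-03,  1.68772254e-03,  5.85405071e-04,
       -3.31396316e-04,  2.82073314e-04, -5.31941264e-05]), 'joint_efforts': array([ 4.55533736e-03, -9.28491497e+01,  1.98495492e+00, -3.70531905e+01,
        1.82707433e-02,  5.40423556e-03,  5.14092312e-05]), 'eef_pos': array([ 184.45892533, -596.8220803 ,  198.20838482]), 'tool_rot': array([[ 9.55400528e-01,  2.95312903e-01, -3.46149636e-04],
       [ 2.95313099e-01, -9.55400102e-01,  9.04708865e-04],
       [-6.35391965e-05, -9.66581849e-04, -9.99999531e-01]]), 'ft_force': array([-0.17167546, -0.33361131, -0.61854941]), 'torque': array([0.01247396, 0.04076577, 0.00069547]), 'finger_gap': 85.12360885849569}
```

View pics/top0.png

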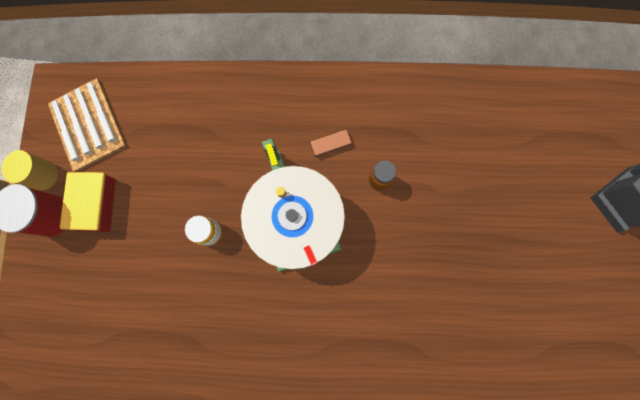

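View pics/scene0.png

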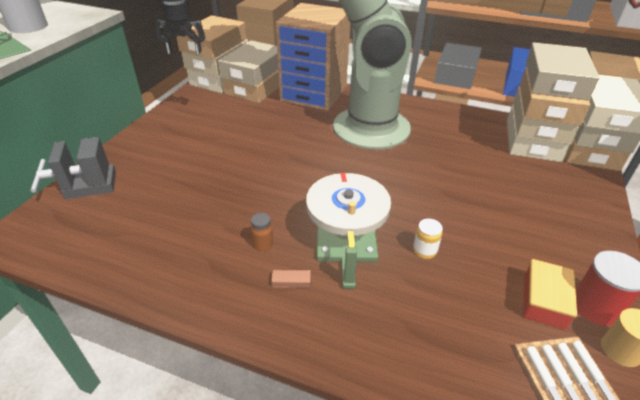

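The top view shows the wheel centre at about (292,216), pointer (272,153), stud (281,191) and red mark (310,255), so the mark is nearly opposite the pointer. The tin is at (203,230), jar (384,172) and stone (331,143). Next I'll turn these pixels into positions.

```bash
cat > h.py <<'E'
from workcell import *
import cv2, numpy as np
def ray(c,uv,z):
    K=np.array([[c["fx"],0,c["cx"]],[0,c["fy"],c["cy"]],[0,0,1]])
    p=cv2.undistortPoints(np.array([[uv]],float),K,np.array(c["dist_coeffs"]))[0,0]
    T=np.array(c["cam_to_world"]); d=T[:3,:3]@[p[0],-p[1],-1]
    return T[:3,3]+d*(z-T[2,3])/d[2]
def blob(m):
    n,l,s,ce=cv2.connectedComponentsWithStats(m.astype(np.uint8))
    if n<2: return None
    i=1+np.argmax(s[1:,4]); return ce[i],s[i,4]
def red(c,roi):
    x0,y0,x1,y1=roi
    h=cv2.cvtColor(c["image"],cv2.COLOR_BGR2HSV)[y0:y1,x0:x1].astype(int)
    r=blob(((h[...,0]<5)|(h[...,0]>174))&(h[...,1]>190)&(h[...,2]>140))
    return None if r is None or r[1]<15 else (r[0]+[x0,y0],r[1])
E
python3 - <<'E'
from h import *
for n,roi in (("top",(230,150,355,280)),("scene",(295,160,400,250))):
    c=camera(n); im=c["image"]; h=cv2.cvtColor(im,cv2.COLOR_BGR2HSV).astype(int)
    H,S,V=h[...,0],h[...,1],h[...,2]
    R=np.zeros(H.shape,bool); x0,y0,x1,y1=roi; R[y0:y1,x0:x1]=1
    b=(H>100)&(H<125)&(S>150)&R
    pts=[ray(c,p[::-1],130) for p in np.argwhere(b)]
    (cx,cy),r=cv2.minEnclosingCircle(np.array(pts,np.float32)[:,:2]); print(n,"blue",cx,cy,r)
    w=((S<80)&(V>150)&R).astype(np.uint8)
    k=max(cv2.findContours(w,0,1)[0],key=cv2.contourArea)
    P=np.array([ray(c,p[0],130)[:2] for p in k],np.float32)
    print("wheel",cv2.minEnclosingCircle(P))
    m=red(c,roi); print("mark",m,ray(c,m[0],130))
    y=(H>24)&(H<34)&(S>180)&(V>150); y2=y.copy(); y2[:]=0
    a=(255,135,295,178) if n=="top" else (340,228,362,250)
    y2[a[1]:a[3],a[0]:a[2]]=y[a[1]:a[3],a[0]:a[2]]
    q=blob(y2); print("pointer",q, q and ray(c,q[0],130.5))
    if n=="top":
        for nm,uv,z in (("stud",(281,191),160),("tin",(201,229),85),("jar",(384,171),90),("stone",(331,142),22)): print(nm,ray(c,uv,z))
E
```

```text
Traceback (most recent call last):
cv2.error: OpenCV(4.12.0) /io/opencv/modules/imgproc/src/shapedescr.cpp:201: error: (-215:Assertion failed) count >= 0 && (depth == CV_32F || depth == CV_32S) in function 'minEnclosingCircle'
```

```bash
python3 - <<'E'
from h import *
for n,roi in (("top",(230,150,355,280)),("scene",(295,160,400,250))):
    c=camera(n); im=c["image"]; h=cv2.cvtColor(im,cv2.COLOR_BGR2HSV).astype(int)
    H,S,V=h[...,0],h[...,1],h[...,2]
    R=np.zeros(H.shape,bool); x0,y0,x1,y1=roi; R[y0:y1,x0:x1]=1
    b=(H>100)&(H<125)&(S>150)&R
    pts=[ray(c,p[::-1],130)[:2] for p in np.argwhere(b)]
    (cx,cy),r=cv2.minEnclosingCircle(np.array(pts,np.float32)); print(n,"blue",cx,cy,r)
    w=((S<80)&(V>150)&R).astype(np.uint8)
    k=max(cv2.findContours(w,0,1)[0],key=cv2.contourArea)
    P=np.array([ray(c,p[0],130)[:2] for p in k],np.float32)
    print("wheel",cv2.minEnclosingCircle(P))
    m=red(c,roi); print("mark",m,m and ray(c,m[0],130))
    y=(H>24)&(H<34)&(S>180)&(V>150); y2=y.copy(); y2[:]=0
    a=(255,135,295,178) if n=="top" else (340,228,362,250)
    y2[a[1]:a[3],a[0]:a[2]]=y[a[1]:a[3],a[0]:a[2]]
    q=blob(y2); print("pointer",q, q and ray(c,q[0],130.5))
    if n=="top":
        for nm,uv,z in (("stud",(281,191),160),("tin",(201,229),85),("jar",(384,171),90),("stone",(331,142),22)): print(nm,ray(c,uv,z))
E
```

```text
top blue 546.634765625 85.88249969482422 40.248863220214844
wheel ((547.02587890625, 89.59869384765625), 106.31071472167969)
mark (array([309.69333333, 254.33333333]), np.int32(75)) [472.22517898  48.64282206 130.        ]
pointer (array([271.27692308, 154.22307692]), np.int32(130)) [671.42518013 132.24642657 130.5       ]
stud [590.18056109 105.66973761 160.        ]
tin [520.21663707 280.31364656  85.        ]
jar [ 650.82838599 -101.01469503   90.        ]
stone [734.56777614  11.37031229  22.        ]Traceback (most recent call last):
  File "<stdin>", line 8, in <module>
cv2.error: OpenCV(4.12.0) /io/opencv/modules/imgproc/src/shapedescr.cpp:201: error: (-215:Assertion failed) count >= 0 && (depth == CV_32F || depth == CV_32S) in function 'minEnclosingCircle'
```

Checks: the mark is 84 mm from the centre (85 expected), the stud about 48 (50), and the pointer middle 133 (134). All agree. The centre is about (547,86.5), the pointer direction about 20.2° and the stud about 26°. I'll go to the start of the flick, anticlockwise, with the fingers shut.

```bash
cat >> h.py <<'E'
C=np.array([547,86.5]); PA=np.radians(20.2)
def frame(a):
    x=np.array([np.cos(a),np.sin(a),0]); z=np.array([0,0,-1.]); return np.column_stack([x,np.cross(z,x),z])
SA=np.radians(26); t=np.array([-np.sin(SA),np.cos(SA)]); S=C+50*np.array([np.cos(SA),np.sin(SA)])
E
python3 - <<'E'
from h import *
clamp()
a=SA+np.pi/2; q0=read_state()["qpos"]
P=np.r_[S-30*t,230]
best=min(((abs(inverse_kinematics(P,frame(b))-q0).max(),b) for b in (a,a-np.pi) if inverse_kinematics(P,frame(b)) is not None))
print(best, P)
F=frame(best[1]); movep(P,F)
t0=read_state()["time"]; movel(np.r_[P[:2],144]); t1=read_state()["time"]
s=read_state(); print(t0,t1,s["eef_pos"],s["ft_force"],s["finger_gap"])
c=camera("scene"); cv2.imwrite("pics/s1.png",cv2.resize(c["image"][120:300,240:460],None,fx=3,fy=3))
E
```

```text
(np.float64(0.9326994947714111), np.float64(2.0245819323134224)) [605.09083672  81.45473595 230.        ]
3.8333 4.5583 [605.51322734  81.65019651 144.77710539] [-0.17880126 -0.19983697  0.46916455] -0.06329942258439102
```

View pics/s1.png

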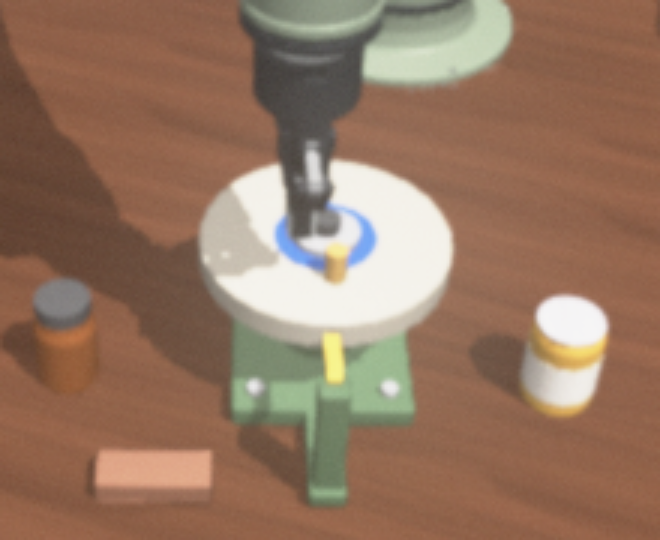

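The fingertip at about (298,230) in the crop is clear of the face and on the near side of the stud at (337,262). Now the flick, then retreat to hover over the braking place and track the mark.

```bash
cat >> h.py <<'E'
F=frame(SA+np.pi/2)
def ang(c,roi=(295,160,400,250)):
    x0,y0,x1,y1=roi
    h=cv2.cvtColor(c["image"],cv2.COLOR_BGR2HSV)[y0:y1,x0:x1].astype(int)
    r=blob(((h[...,0]<6)|(h[...,0]>172))&(h[...,1]>170)&(h[...,2]>70))
    if r is None or r[1]<8: return None
    p=ray(c,r[0]+[x0,y0],130)[:2]-C
    return (np.arctan2(p[1],p[0])-PA+np.pi)%(2*np.pi)-np.pi, np.hypot(*p), int(r[1])
B=C+88*np.array([np.cos(np.radians(110)),np.sin(np.radians(110))])
def track(n,gap=0.1):
    for i in range(n):
        tt=read_state()["time"]; c=camera("scene"); a=ang(c)
        print(round(tt,3), a and [round(float(v),3) for v in a],flush=True); wait(gap)
    return c
E
python3 - <<'E'
from h import *
s=read_state()
movel(np.r_[S+35*t,144],max_speed=55); t1=read_state()["time"]
e=read_state()
movel(np.r_[S+35*t,200],max_speed=250); t2=read_state()["time"]
print(s["time"],t1,t2,e["ft_force"])
movel(np.r_[B,200],max_speed=200)
t3=read_state()["time"]; movel(np.r_[B,150],max_speed=100); print(t3,read_state()["time"],read_state()["eef_pos"])
c=track(12); cv2.imwrite("pics/s2.png",cv2.resize(c["image"][120:300,240:460],None,fx=3,fy=3))
E
```

```text
4.6083 5.9417 6.3167 [-0.33900394 -0.63932402  0.19992043]
6.8 7.45 [517.09462605 169.32260421 150.17439864]
7.45 None
7.6 None
7.75 None
7.9 None
8.05 None
8.2 None
8.35 None
8.5 None
8.65 None
8.8 None
8.95 None
9.1 None
```

View pics/s2.png

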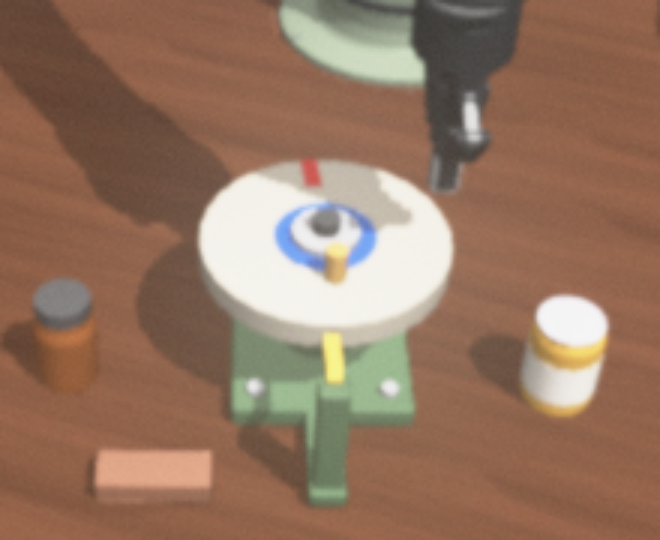

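The stud at (337,262) looks unmoved, which could be one full turn at about 1.65 rad/s, or no turn at all. The colour detection also failed, so I'll check both offline on the saved pictures and with a few frames.

```bash
python3 - <<'E'
from h import *
im=cv2.imread("pics/s2.png"); h=cv2.cvtColor(im,cv2.COLOR_BGR2HSV)
print(h[172,312],h[238,285],h[262,337])
c1=camera("scene"); t1=read_state()["time"]; wait(0.2); c2=camera("scene"); 
for c in (c1,c2): print(c["image"].shape,c["image"].dtype,c["image"][170:185,344].tolist())
d=np.abs(c1["image"].astype(int)-c2["image"])[160:250,295:400].max(2); print((d>40).sum(),t1)
h=cv2.cvtColor(c2["image"],cv2.COLOR_BGR2HSV)[160:250,295:400].astype(int)
m=((h[...,0]<6)|(h[...,0]>172)); print(m.sum(), (m&(h[...,1]>120)).sum(), blob(m&(h[...,1]>120)))
for c in (c1,c2): print(ang(c))
E
```

```text
[  2 150 204] [109 132 242] [ 18 114 219]
(400, 640, 3) uint8 [[83, 102, 143], [85, 104, 145], [84, 101, 156], [88, 101, 184], [90, 96, 198], [86, 93, 203], [84, 90, 203], [84, 91, 204], [85, 92, 205], [88, 93, 207], [87, 93, 203], [105, 115, 197], [144, 155, 194], [171, 184, 199], [186, 202, 210]]
(400, 640, 3) uint8 [[82, 102, 140], [81, 100, 141], [86, 103, 157], [89, 101, 183], [86, 98, 197], [88, 95, 204], [83, 91, 205], [84, 91, 205], [84, 90, 203], [83, 91, 202], [85, 94, 202], [110, 117, 200], [145, 157, 196], [172, 184, 199], [186, 201, 210]]
0 9.3
153 33 (array([48.06060606, 16.48484848]), np.int32(33))
None
None
```

```bash
python3 - <<'E'
from h import *
import h as H
c=camera("scene"); im=c["image"]; h=cv2.cvtColor(im,cv2.COLOR_BGR2HSV).astype(int); hh=h[160:250,295:400]
m=((hh[...,0]<6)|(hh[...,0]>172))&(hh[...,1]>120); b=blob(m)[0]+[295,160]; print("mark",b,ray(c,b,130))
m=(hh[...,0]>100)&(hh[...,0]<120)&(hh[...,1]>80)
P=np.array([ray(c,p[::-1]+[160,295][::-1] ,130)[:2] for p in np.argwhere(m)],np.float32); print("blue",cv2.minEnclosingCircle(P),len(P))
print("stud top",ray(c,(240+337/3,120+249/3),160),"tip in s1",ray(c,(240+298/3,120+234/3),144))
print("pointer",ray(c,(240+334/3,120+357/3),130.5), "nut", ray(c,(240+326/3,120+217/3),151))
print("tip now", ray(c,(240+445/3,120+188/3),150), read_state()["eef_pos"])
c=camera("top"); im=c["image"]; cv2.imwrite("pics/t2.png",cv2.resize(im[130:290,200:400],None,fx=4,fy=4))
E
```

```text
mark [343.06060606 176.48484848] [469.87254853  47.66905388 130.        ]
blue ((546.7513427734375, 85.72845458984375), 39.87124252319336) 184
stud top [593.0600626 110.0794994 160.       ] tip in s1 [569.45439477  71.11351352 144.        ]
pointer [675.32474466 135.76118564 130.5       ] nut [549.39642225  87.53129738 151.        ]
tip now [477.09493433 166.60965986 150.        ] [516.93714087 169.1793904  150.01568894]
```

View pics/t2.png

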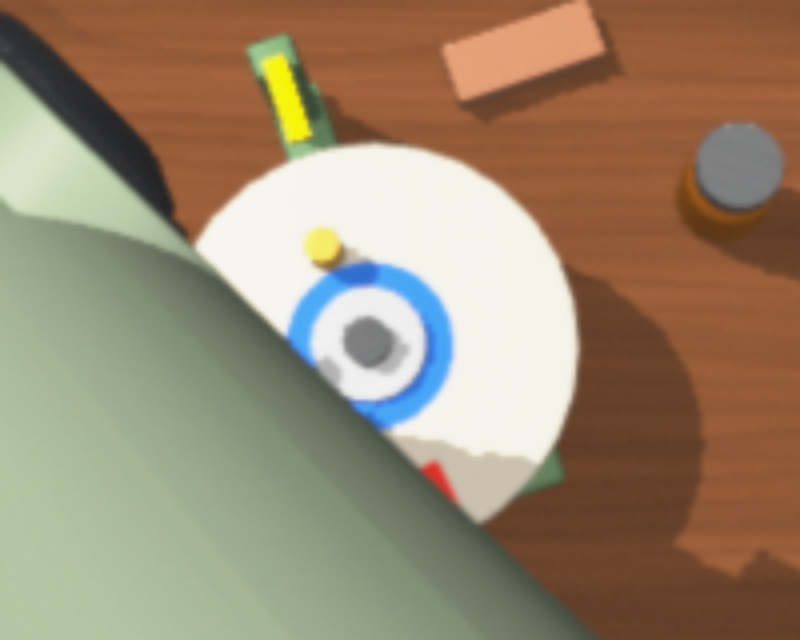

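The wheel never moved. By the scene ray, the real fingertip sits about 30 mm higher than the reported TCP, so it passed over the stud. I'll check that with the range image.

```bash
python3 - <<'E'
from h import *
c=camera("scene"); T=np.array(c["cam_to_world"]); Z=c["range_z"]
P=[]
for v in range(140,200):
  for u in range(360,425):
    z=Z[v,u]
    if z>0:
      p=T@[ (u-c["cx"])/c["fx"]*z, -(v-c["cy"])/c["fy"]*z, -z,1]; P.append([u,v,*p[:3]])
P=np.array(P); k=P[(np.hypot(P[:,2]-517,P[:,3]-169)<45)&(P[:,4]>140)]
k=k[np.argsort(k[:,4])]; print(np.round(k[:200:8],1))
print(read_state()["finger_gap"],read_state()["tool_rot"].round(3).tolist(),grip_point_offset)
cv2.imwrite("pics/s3.png",cv2.resize(c["image"][110:200,340:440],None,fx=6,fy=6,interpolation=cv2.INTER_CUBIC))
E
```

```text
[[390.  183.  517.1 177.1 181.9]
 [382.  179.  515.2 156.8 186.5]
 [384.  181.  526.9 164.2 191.3]
 [391.  181.  523.8 179.8 193.6]
 [392.  179.  518.5 180.6 195.8]
 [383.  178.  524.5 160.6 197.4]
 [392.  178.  520.  180.5 199.9]
 [386.  179.  532.9 169.2 203.1]
 [386.  177.  528.2 167.8 205.1]
 [383.  173.  518.6 158.  207.1]
 [386.  175.  526.5 166.9 209.4]
 [393.  174.  520.  181.4 211.7]
 [391.  176.  529.7 179.1 212.3]
 [390.  174.  525.9 175.6 214.3]
 [383.  166.  515.5 155.4 224.3]
 [384.  167.  525.  159.7 229.2]
 [383.  164.  517.8 155.2 231.5]
 [391.  173.  546.  180.7 232.9]
 [396.  173.  543.6 191.3 234.2]
 [385.  167.  532.5 163.3 235.4]
 [386.  171.  549.1 169.6 237.6]
 [388.  172.  554.6 175.2 240.3]
 [381.  151.  486.4 140.9 243.6]
 [386.  164.  536.5 165.3 247. ]
 [387.  163.  534.6 166.9 248.9]]
0.08954031701982662 [[-0.438, 0.899, 0.0], [0.899, 0.438, 0.0], [-0.0, 0.0, -1.0]] -18.700000000000003
```

View pics/s3.png

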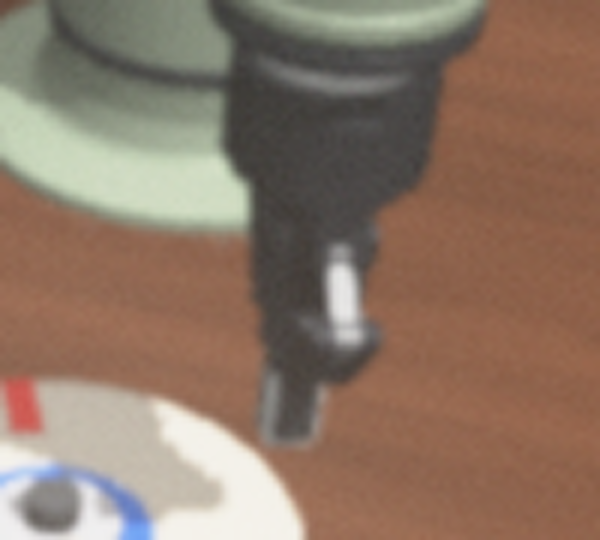

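Confirmed: the fingertip is at z≈182 while the TCP reads 150, so the real tip is about 31 mm behind the reported TCP; x and y agree. The arm's flick line was right but too high. I'll repeat it 31 mm lower, with looser colour thresholds.

```bash
sed -i 's/(h\[...,1\]>170)&(h\[...,2\]>70)/(h[...,1]>115)\&(h[...,2]>70)/' h.py
cat >> h.py <<'E'
DZ=31
E
python3 - <<'E'
from h import *
movel(np.r_[S-30*t,150],max_speed=200)
if movel(np.r_[S-30*t,145-DZ],max_speed=100,guard=6): print("TOUCH",read_state()); raise SystemExit
s=read_state()
movel(np.r_[S+35*t,145-DZ],max_speed=55); t1=read_state()["time"]
e=read_state()
movel(np.r_[S+35*t,170-DZ],max_speed=200); t2=read_state()["time"]
print(s["time"],s["eef_pos"],t1,t2,e["ft_force"])
track(6,0)
E
```

```text
10.9833 [604.88580762  81.89733383 114.0017607 ] 12.3167 12.5917 [-0.32388606 -1.08017481 -0.23340866]
12.592 [-0.144, 84.533, 38.0]
12.642 [-0.027, 83.21, 36.0]
12.692 [0.08, 83.344, 38.0]
12.742 [0.19, 83.959, 39.0]
12.792 [0.305, 83.107, 36.0]
12.842 [0.411, 83.85, 37.0]
```

It spins at about 2.2 rad/s, radius reading 83–84.5 mm. I'll move to the hover, let it slow, and time a dry dip.

```bash
python3 - <<'E'
from h import *
movel(np.r_[B,170-DZ],max_speed=150)
movel(np.r_[B,146-DZ],max_speed=100)
a=read_state()["time"]; movel(np.r_[B,140-DZ],max_speed=40); b=read_state(); print("dip",a,b["time"],b["eef_pos"],b["ft_force"])
track(6,0.1); wait(3); 
c=track(14,0.1)
cv2.imwrite("pics/s4.png",cv2.resize(c["image"][120:300,240:460],None,fx=3,fy=3))
E
```

```text
dip 13.875 14.175 [516.90970593 169.13903526 108.97941015] [ 0.62834886  0.13385005 -0.01714825]
14.175 [3.091, 85.93, 34.0]
14.325 [-2.919, 85.991, 37.0]
14.475 [-2.652, 86.333, 34.0]
14.625 [-2.391, 87.821, 33.0]
14.775 [-2.128, 88.311, 35.0]
14.925 [-1.871, 86.98, 35.0]
18.075 [2.509, 86.589, 36.0]
18.225 [2.671, 86.354, 37.0]
18.375 [2.833, 85.321, 35.0]
18.525 [2.987, 85.202, 37.0]
18.675 [3.136, 85.872, 40.0]
18.825 [-2.994, 85.05, 38.0]
18.975 [-2.849, 86.382, 36.0]
19.125 [-2.71, 85.98, 38.0]
19.275 [-2.565, 85.882, 37.0]
19.425 [-2.443, 87.607, 39.0]
19.575 [-2.306, 87.806, 34.0]
19.725 [-2.175, 87.791, 37.0]
19.875 [-2.049, 87.561, 34.0]
20.025 [-1.926, 87.74, 35.0]
```

View pics/s4.png

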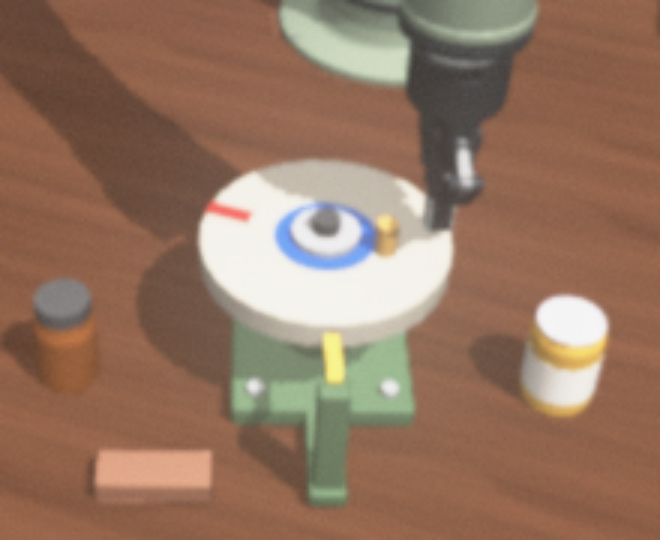

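The mark is coming round on the left at (228,212) in the crop. The free run lasted over 7 s at more than 0.8 rad/s, and the tip at (437,225) is just above the rim. It will arrive at about 0.57 rad/s, so I'll brake in closed loop.

```bash
python3 - <<'E'
from h import *
for i in range(100):
    a=ang(camera("scene"))
    if a and -0.26<a[0]<0.05 : break
print(i,a,read_state()["time"])
g=movel(np.r_[B,124-DZ],max_speed=40,guard=6)
s=read_state(); print(g,s["time"],s["eef_pos"],s["ft_force"])
track(3,0.1); s=read_state(); print(s["time"],s["eef_pos"],s["ft_force"])
E
```

```text
50 (np.float64(-0.24250235481189897), np.float64(83.84539653422732), 41) 22.725
True 23.075 [517.87149561 169.57313594  97.48739439] [-0.01624903 -0.53527525  9.19838134]
23.075 [-0.123, 83.908, 38.0]
23.225 [-0.12, 84.047, 38.0]
23.375 [-0.12, 84.047, 38.0]
23.525 [517.49956912 169.42834704  97.46858233] [-0.04948926 -0.97646594 10.42299283]
```

The wheel stands still at −0.12 rad, about 10 mm short of the spot and inside the 20 mm allowed, held with about 10 N. One last picture before handing in.

```bash
python3 - <<'E'
from h import *
c=track(1); cv2.imwrite("pics/s5.png",cv2.resize(c["image"][120:300,240:460],None,fx=3,fy=3)); print(read_state()["ft_force"],read_state()["time"])
E
```

```text
23.525 [-0.122, 83.977, 37.0]
[-0.15339713  0.14544302  8.76004097] 23.675
```

View pics/s5.png

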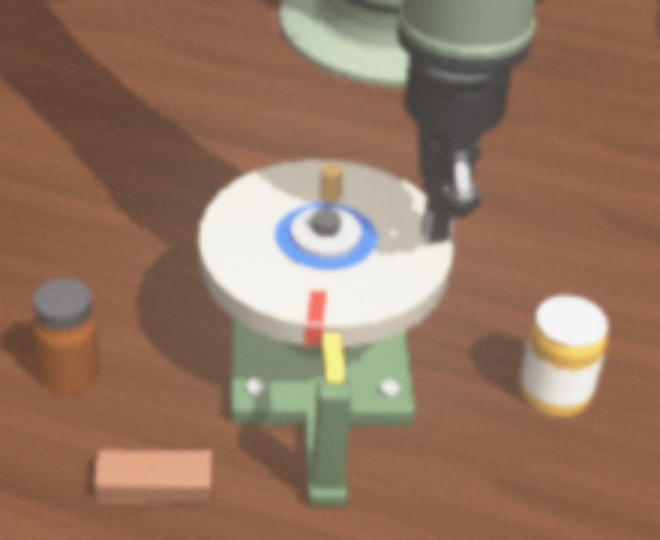

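The red mark (316,318) is just short of the pointer (334,357), the fingertip rests on the face at (437,240), and the tin, jar and stone look unmoved. Handing in.

```bash
python3 -c "
from workcell import *
finish_job(); print(read_state()['ft_force'])"
```

```text
the job is handed in; nothing more can be done
the job is handed in; nothing more can be done
```

I flicked the wheel to about 2.2 rad/s, let it run untouched for about 10 s, and braked it near the pointer. I handed in at about 23.7 s of the 42 s; no verdict was reported.

- **Stop position:** the mark stood still at −0.12 rad in four pictures. That is about 10 mm short of the spot, inside the 20 mm limit. The second view's pointer reading would make it about 11 mm. I did not drag it closer.
- **Push:** the fingertip was holding with about 9–10 N, within the 0.5–40 N allowed.
- **Free run:** the wheel was still turning at about 0.8 rad/s 7 s after the flick, so the two seconds above 0.5 rad/s were met.
- **Bystanders:** tin, jar and whetstone look unmoved in the last picture. I did not measure their positions again.
- **What disagreed:** my first flick missed and touched nothing. The real fingertip is about 31 mm short of the reported TCP, so it passed over the stud. The range image showed the tip at 182 mm with the TCP at 150 mm. I corrected for this and repeated the flick. At braking, the TCP stopped at 97.5 mm, which puts the tip at 128.5 mm against a face height of 130 mm.

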